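# Press a cap home with the quick clamp and let it go

## Task

Press the cap fully home in its housing with the quick clamp: pump the clamp's trigger until the jaw has pushed the cap flush onto the housing rim and bears firmly on it, without crushing the thin cap. Then press the release tab and keep it down until the jaw has run all the way back, and leave everything free. Move the jaw and the cap only by the clamp's trigger and tab, never by hand, and leave the things around it where they are.

Things in the scene. Friction and masses are not known exactly. Their poses are not given: they have to be found in the camera images.
- clamp: Quick (trigger bar) clamp on a fixed base plate 120 x 420 x 12 mm. Origin: table level, 80 mm to -y of the plate's centre (clamp frame). Its bar runs along the clamp's y at x = 0; the jaw closes to +y. Black body 44 mm wide (x), y -70 to +65 mm, top 58 mm above the table; on it a fixed upright black grip, 22 x 22 mm, y -22 to 0, top at 125 mm; in front (+y) of it the steel trigger.
- trigger_front (a point): Point on the middle line of the trigger's front (+y) face, at rest 36 mm to +y of the clamp origin, 105 mm above the table. The trigger is a blade 22 mm wide (x), 12 mm thick, top 122 mm up, hinged at y +12, height 35 mm, leaning 0.26 rad to +y. Push its front to -y (closed fingers), or squeeze it against the grip (58 mm over both). It travels 19 mm here to a hard stop; let go, it springs back fully.
- trigger (a joint): Swing of the trigger, rad: 0 at rest, 0.27 fully squeezed (hard stop). The first 4 to 5 mm at trigger_front are idle, then the jaw goes about 0.9 mm per mm: about 12 mm a full stroke, two to five strokes needed. Let it come fully back between strokes; the ratchet keeps the jaw, less up to 3 mm slip. Force at trigger_front: 3 to 4 N trigger spring + 3 N jaw spring and clicks + 0.8 x the jaw's force on the cap.
- grip_back (a point): Middle of the fixed grip's back (-y) face, 107 mm above the table.
- tab_top (a point): Centre of the top of the release tab, a flat steel tongue 26 mm (x) by 30 mm (y) behind (-y) the black body, 61 mm above the table at rest, 93 mm to -y of the clamp origin. Pressed it swings 7 mm to a stop, against 2 to 4 N (up to 10 N if the clamp is loaded). While it is held down and the trigger is at rest a spring runs the jaw back within about a second; let go early, the jaw stays at the next tooth.
- jaw: The moving jaw with its toothed bar and sprung pad. Its origin coincides with the clamp's origin when fully back (start), and moves to +y of the clamp as it closes, at most 60 mm.
- pad_face (a point): Centre of the jaw's round rubber pad face (32 mm diameter, 55 mm above the table), which looks to +y. The pad is sprung, 6 N per mm, up to 9 mm.
- cap_face (a point): Centre of the outer face of the aluminium cap that the pad meets: flange 48 mm diameter, 6 mm thick, axis along the clamp's y, 55 mm above the table; its 37 mm spigot is started in the housing. It slides to +y stiffly, at about 6 N, and stays where it is left. Home: flange on the rim. Bear on it there with 10 to 18 N; above 25 N it is crushed.
- cap: The cap as a body; origin on its axis at the inner face of the flange (6 mm to +y of cap_face).
- housing_rim (a point): Centre of the rim of the fixed steel housing (48 mm diameter, 62 mm long, axis along the clamp's y, 55 mm above the table). Home: cap_face lies 6 mm to -y of this point.
- housing: The housing with its aluminium nest block and back stop (50 mm wide, 74 mm long), fixed on the clamp's plate; origin under the rim centre, on the plate's top.
- loupe: Bystander: black eyeglass loupe, 40 mm diameter, 42 mm tall, standing on the bench; origin at its foot.
- sparecap: Bystander: a spare cap like the one in work, spigot down, 26 mm tall; origin at its foot.
- parts_tray: Bystander: white plastic parts tray, 80 x 110 x 22 mm; origin under its centre.

How it is judged:
By the outcome, as a careful person would: the job done as asked, in the order asked, and still so for the second after the job is handed in, with the robot touching nothing.
It also fails if it takes over 72 s, if anything falls off the work surface, if the arm or the gripper's body presses on something with over 40 N, if the wrist force passes 120 N, or if a joint passes its speed limit or range.

## Robot

A 6-joint arm with a two-finger parallel gripper is mounted at the origin on the work surface. World frame = base frame: x ahead of the robot, y to its left, z up, the work surface at z = 0. Lengths are in m, angles in rad, forces in N, time in s.
With the tool pointing down it reaches from about 0.275 to 0.825 m from the base axis. Payload 5.2 kg.
Tool frame: the origin (TCP) lies midway between the tips of the shut fingers; the grasp point (between the pads) lies 19 mm behind it; z points along the fingers, y is the direction in which the jaws open and shut (so a half turn about z gives the same grasp; the last joint's range is limited). The gripper opens to 93 mm and grips with 3 to 60 N. Pads are 15 mm wide; open, the fingers measure 128 mm over their backs; the gripper's body (75 mm by 188 mm) begins 65 mm behind the grasp point.
Start: joints at [-1.311, 0.259, 1.535, -0, 1.348, -0.203], TCP at [0.246, -0.492, 0.219] pointing down, gripper open.
Joint ranges: [-3.14, 3.14], [-0.91, 2.08], [0.19, 2.58], [-1.22, 4.36], [0.22, 2.71], [-3.12, 3.12]. Speed limits (rad/s): [2.57, 2.57, 3.14, 3.14, 3.14, 3.14].

## Interface

Orientations are given as a unit quaternion [w, x, y, z].
In Python, from rig import bot gives the robot as it stands.
- The arm moves only by the tool apply_moves, never from a script. Its arguments are lists of equal length, an entry for each row: "dr": the turn, a rotation vector about the tool's x, y, z in degrees, a list of three; "xyz": the shift along the tool's x, y, z in mm, a list of three; "hand": the opening in per cent of the stroke, from 0 (shut) to 100 (fully open). A call has 1 to 8 rows; each row is the pose to reach, as a shift and turn from the pose measured when the call began, along the tool's axes at that moment; what a row does not reach only later rows make up. A row lasts 1/8 s, in which the tool goes at most 62.5 mm and 10.7 degrees, less where a joint would pass 70% of its speed; a pose out of reach is approached as far as the arm can. A call with a gripper value outside its range is refused whole. The fingers move at their own pace and stop on an object; "squeeze" is the grip in N (left out, the last holds). Time passes only in rows, so rows that repeat a pose let the fingers close. It gives the time, the measured TCP pose, the force and the opening at its end, in the units of the state.
- bot.state(): the state, without advancing time (a new reading comes with each control period).
- bot.grab_frame(name): name is "side" or "top" or "wrist"; returns a dict with "pixels" (420x560x3 uint8, red, green, blue), "fx", "fy", "cx", "cy" (pixels), "distortion" ([k1, k2, p1, p2, k3] as OpenCV has them; the pictures are not rectified), "rvec" (rotation vector, rad) and "tvec" (3), from world to camera coordinates, as OpenCV has them; the wrist camera has in their place "tool_from_camera" (4x4, takes a point from camera to tool coordinates, whose origin is the TCP and whose axes are the flange's). Camera axes: x right, y down, z forward; pixel columns grow to the right and rows downward; lengths in m; the calibration is good to about 2 mm. A picture is of the moment at which its call begins: read the wrist's pose just before it. There is no depth.
- bot.close_job(): hands the job in, once; it reports no verdict.
The state is a dict: "time": time; "joint_positions": joint angles; "qd": joint speeds; "joint_efforts": joint torques, N m; "ee_pos": TCP position; "tcp_rot": TCP orientation; "ft_force": force on the tool from outside, world axes, zero at the start; "ft_torque": the same for the moment, N m; "finger_gap": finger opening in m.
Only numpy, scipy, OpenCV 4.12 (cv2) and the standard library are available. Lean on these libraries where they do the work, as an engineer would, in place of code of your own. Each camera call takes 0.05 s, during which the arm holds its last target.

## Working session

There is one attempt and no reset: what is moved stays moved. The work goes in short steps, Python scripts to look and compute and a tool call to move; the robot and the scene stay as the last step left them, time stands still between calls to the robot, and variables do not carry over. Pictures are saved under pics/ and viewed, and the job is handed in when it is done.

Besides the shell and the picture viewer there is one more tool, called after "Request:" as name(argument=value, ...), one argument or row to a line, values as JSON. apply_moves: Moves the arm, as the interface text tells. Its arguments: {"type":"object","properties":{"dr":{"type":"array"},"xyz":{"type":"array"},"hand":{"type":"array"},"squeeze":{"type":"number"}},"required":["dr","xyz","hand"]}

```bash
ls; mkdir -p pics
cat > h.py <<'E'
import numpy as np,cv2
from rig import bot
def snap(n,f):
    d=bot.grab_frame(n); cv2.imwrite('pics/'+f,cv2.cvtColor(np.asarray(d['pixels']),cv2.COLOR_RGB2BGR)); return d
E
python3 - <<'E'
from h import *
import pickle
print(bot.state())
for n in ['side','top','wrist']:
    d=snap(n,n+'0.png'); pickle.dump(d,open(n+'0.pkl','wb')); print({k:v for k,v in d.items() if k!='pixels'})
E
```

```text
pics
{'time': 0.0, 'joint_positions': array([-1.31078592e+00,  2.59322640e-01,  1.53609992e+00,  3.33740268e-05,
        1.34798084e+00, -2.02788455e-01]), 'qd': array([-0.00190368,  0.00096977, -0.00035976,  0.00129021,  0.00054772,
       -0.0003138 ]), 'joint_efforts': array([-1.37577263e-03, -4.37309718e+01, -2.84009439e+01,  7.16123753e-02,
        4.13170690e-02, -1.54375707e-04]), 'ee_pos': array([ 0.24544338, -0.4915832 ,  0.21782191]), 'tcp_rot': array([-9.05465879e-04,  9.73346852e-01,  2.29336183e-01, -9.63552196e-06]), 'ft_force': array([ 0.18853245, -0.20631177, -0.1745216 ]), 'ft_torque': array([-0.08830055,  0.00332797,  0.00148808]), 'finger_gap': 0.09296341478074202}
{'fx': 484.87930300601306, 'fy': 484.87930300601306, 'cx': 267.60084467503896, 'cy': 212.6089768810071, 'distortion': array([-0.10076907,  0.        ,  0.        ,  0.        ,  0.        ]), 'rvec': array([ 0.72673009, -2.70971155,  0.96733534]), 'tvec': array([0.47230815, 0.25419557, 0.91590879])}
{'fx': 472.3996198892799, 'fy': 472.3996198892799, 'cx': 270.7508241938619, 'cy': 213.17988768533556, 'distortion': array([0.02116216, 0.        , 0.        , 0.        , 0.        ]), 'rvec': array([ 2.1469984 , -2.20742384,  0.07818835]), 'tvec': array([0.04654701, 0.55382531, 0.80682269])}
{'fx': 334.9315306536605, 'fy': 334.9315306536605, 'cx': 281.4132511466185, 'cy': 213.5194970827009, 'distortion': array([-0.03880282,  0.        ,  0.        ,  0.        ,  0.        ]), 'tool_from_camera': array([[ 7.43900300e-04, -9.65516157e-01, -2.60342077e-01,
         7.34169167e-02],
       [ 9.99999703e-01,  6.66088913e-04,  3.87107887e-04,
         7.03890785e-04],
       [-2.00347948e-04, -2.60342288e-01,  9.65516366e-01,
        -1.66421011e-01],
       [ 0.00000000e+00,  0.00000000e+00,  0.00000000e+00,
         1.00000000e+00]])}
```

View pics/side0.png

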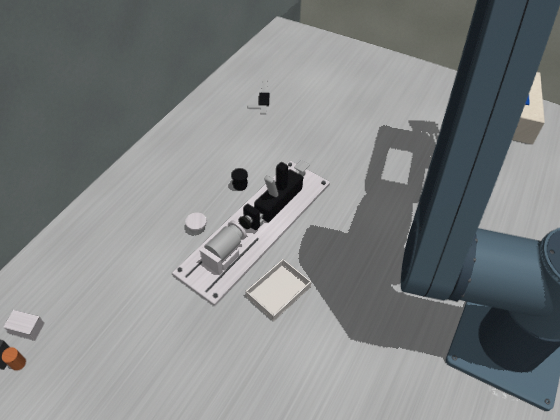

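View pics/top0.png

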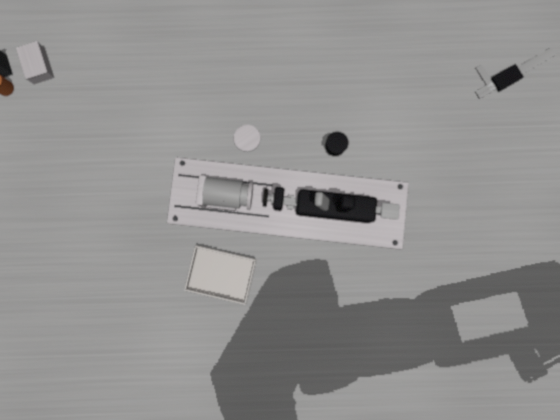

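View pics/wrist0.png

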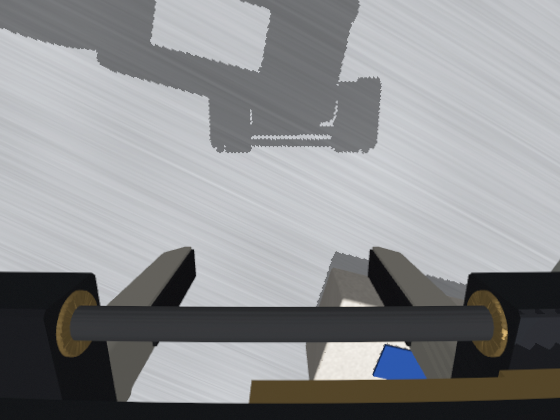

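Run:
```python
import cv2
t=cv2.imread('pics/top0.png');s=cv2.imread('pics/side0.png')
cv2.imwrite('pics/t1.png',cv2.resize(t[145:260,160:420],None,fx=3,fy=3,interpolation=cv2.INTER_CUBIC))
cv2.imwrite('pics/s1.png',cv2.resize(s[150:310,165:340],None,fx=3.7,fy=3.7,interpolation=cv2.INTER_CUBIC))
```

```text
(no output)
```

View pics/t1.png

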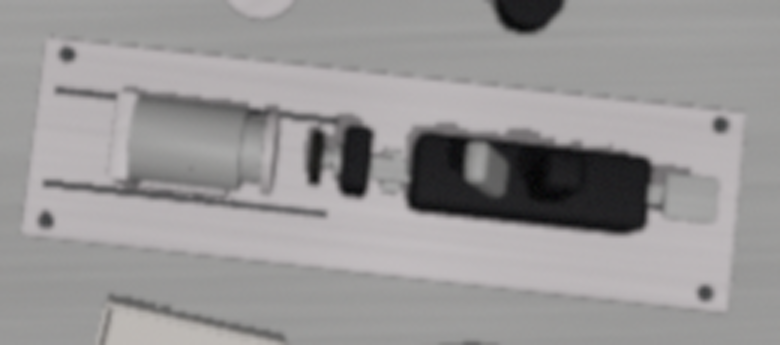

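View pics/s1.png

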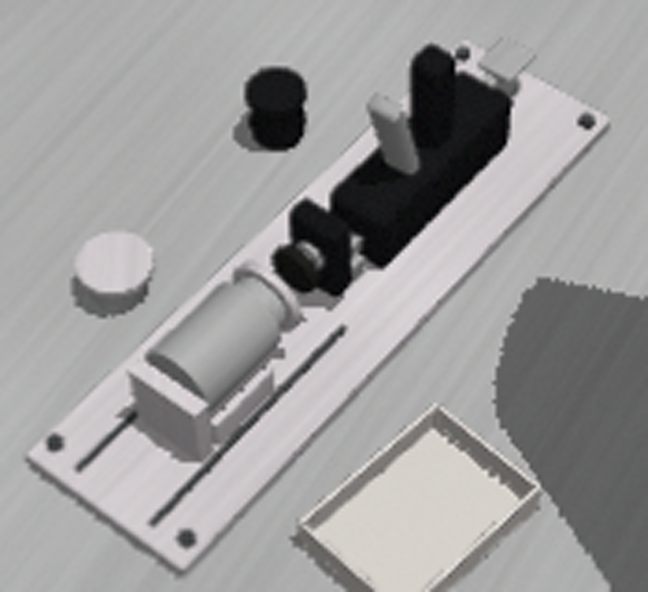

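```bash
cat > fit.py <<'E'
import numpy as np,cv2,pickle
from scipy.optimize import least_squares
T=pickle.load(open('top0.pkl','rb'));S=pickle.load(open('side0.pkl','rb'))
def K(d): return np.array([[d['fx'],0,d['cx']],[0,d['fy'],d['cy']],[0,0,1]])
def proj(d,P): return cv2.projectPoints(np.asarray(P,float).reshape(-1,1,3),d['rvec'],d['tvec'],K(d),d['distortion'])[0].reshape(-1,2)
def W(p,q):
    c,s=np.cos(p[2]),np.sin(p[2]); q=np.asarray(q,float)
    return np.c_[p[0]+c*q[:,0]-s*q[:,1],p[1]+s*q[:,0]+c*q[:,1],q[:,2]]
C=[[.06,.29,.012],[.06,-.13,.012],[-.06,-.13,.012],[-.06,.29,.012]]
it=np.array([[175.7,157.7],[408.3,182.7],[402.3,248.3],[167.7,223]])-0.0
is_=np.array([[172.3,273.5],[291.5,161.6],[329.6,183],[214.5,304.9]])
if __name__=='__main__':
    for use in ('t','s','ts'):
        f=lambda p:np.concatenate([(proj(T,W(p,C))-it).ravel()*('t' in use),(proj(S,W(p,C))-is_).ravel()*('s' in use)])
        r=least_squares(f,[.5,0,0]);p=r.x;print(use,p.round(4),f(p).round(1))
    # points
    pts={'trigtop':[0,.040,.122],'gripback':[0,-.022,.107],'tab':[0,-.093,.061],'grip top':[0,-.011,.125]}
    for k,v in pts.items(): print(k,W(p,[v])[0].round(4),proj(T,W(p,[v]))[0].round(1),proj(S,W(p,[v]))[0].round(1))
E
python3 fit.py
```

```text
t [ 0.5627 -0.0791 -0.1361] [-0.6 -0.7  0.7 -0.8  0.9  0.9 -1.   0.4 -0.  -0.  -0.  -0.   0.  -0.
 -0.  -0. ]
s [ 0.56   -0.0764 -0.138 ] [-0.   0.  -0.   0.  -0.   0.  -0.   0.  -0.7  0.  -0.7 -0.6  1.4 -0.4
  0.1  0.4]
ts [ 0.5619 -0.0783 -0.1363] [-1.  -0.2  0.3 -0.3  0.4  1.4 -1.4  0.9 -0.7 -0.9 -1.1 -1.4  0.9 -1.2
  0.  -0.7]
trigtop [ 0.5674 -0.0387  0.122 ] [315.2 198.8] [267.8 180. ]
gripback [ 0.5589 -0.1001  0.107 ] [353.6 204. ] [285.1 168.4]
tab [ 0.5493 -0.1705  0.061 ] [391.6 211.3] [302.6 165.1]
grip top [ 0.5604 -0.0892  0.125 ] [348.4 202.1] [282.3 165.4]
```

```bash
cat >> h.py <<'E'
from scipy.spatial.transform import Rotation as R
P=np.array([.5619,-.0783,-.1363])
def RT(yaw=None): # tool x along clamp +y, z down
    y=P[2] if yaw is None else yaw
    xa=np.array([-np.sin(y),np.cos(y),0]);za=np.array([0,0,-1.]);return R.from_matrix(np.c_[xa,np.cross(za,xa),za])
def tow(q):
    c,s=np.cos(P[2]),np.sin(P[2]);return np.array([P[0]+c*q[0]-s*q[1],P[1]+s*q[0]+c*q[1],q[2]])
def tocl(w):
    c,s=np.cos(P[2]),np.sin(P[2]);d=np.asarray(w)[:2]-P[:2];return np.array([c*d[0]+s*d[1],-s*d[0]+c*d[1],w[2]])
def cur():
    s=bot.state();q=s['tcp_rot'];return s,np.array(s['ee_pos']),R.from_quat([q[1],q[2],q[3],q[0]])
def go(q):
    s,p,r=cur()
    print('xyz mm',(r.inv().apply(tow(q)-p)*1000).round(1),'dr',np.degrees((r.inv()*RT()).as_rotvec()).round(2))
def st():
    s,p,r=cur();f=np.array(s['ft_force']);c,sn=np.cos(P[2]),np.sin(P[2])
    print('t',round(s['time'],2),'clamp mm',(tocl(p)*1000).round(2),'F clamp',np.round([c*f[0]+sn*f[1],-sn*f[0]+c*f[1],f[2]],2),'gap',round(s['finger_gap'],4))
E
python3 -c "
from h import *
st();go([0,.07,.2])"
```

```text
t 0.15 clamp mm [-257.34 -452.6   218.03] F clamp [-0.37  0.24 -0.87] gap 0.0927
xyz mm [ 507.2 -286.4   18.6] dr [-7.000e-02 -5.000e-02 -5.567e+01]
```

Request:
apply_moves(
  dr=[
    [0,0,-9],
    [0,0,-18],
    [0,0,-27],
    [0,0,-36],
    [0,0,-45],
    [0,0,-54],
    [0,0,-55.7],
    [0,0,-55.7],
  ],
  xyz=[
    [50,-28,0],
    [100,-56,0],
    [150,-85,0],
    [200,-113,0],
    [250,-141,0],
    [300,-170,0],
    [350,-198,0],
    [400,-226,0],
  ],
  hand=[0,0,0,0,0,0,0,0],
  squeeze=20,
)

```text
time: 1.15
ee_pos: [0.5032, -0.1092, 0.2184]
tcp_rot: [-0.001, 0.753, 0.658, 0.0]
ft_force: [0.6, -0.8, 0.1]
finger_gap: 0.0174
```

```bash
python3 -c "
from h import *
st();go([0,.07,.2])"
```

```text
t 1.15 clamp mm [-53.94 -38.57 218.37] F clamp [ 0.72 -0.75  0.11] gap 0.0174
xyz mm [108.5  54.   18.5] dr [-0.03 -0.07  0.05]
```

Request:
apply_moves(
  dr=[
    [0,0,0],
    [0,0,0],
    [0,0,0],
    [0,0,0],
  ],
  xyz=[
    [50,25,5],
    [100,50,15],
    [108.5,54,18.5],
    [108.5,54,18.5],
  ],
  hand=[0,0,0,0],
)

```text
time: 1.65
ee_pos: [0.5709, -0.0086, 0.1992]
tcp_rot: [-0.001, 0.753, 0.658, -0.0]
ft_force: [-0.6, -0.8, 0.0]
finger_gap: 0.0006
```

```bash
python3 -c "
from h import *
st();snap('wrist','w1.png');snap('side','s2.png');snap('top','t2.png')"
```

```text
t 1.65 clamp mm [ -0.56  70.25 199.19] F clamp [-0.46 -0.87  0.04] gap 0.0006
```

View pics/w1.png

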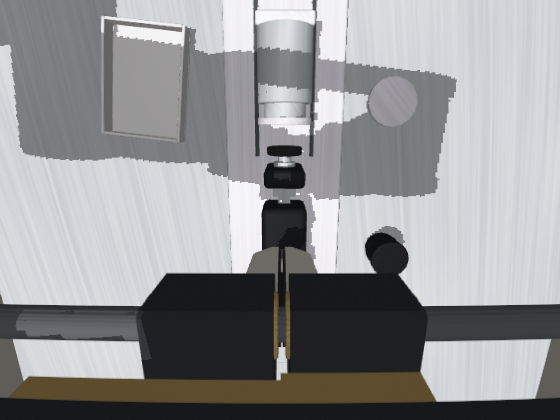

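View pics/s2.png

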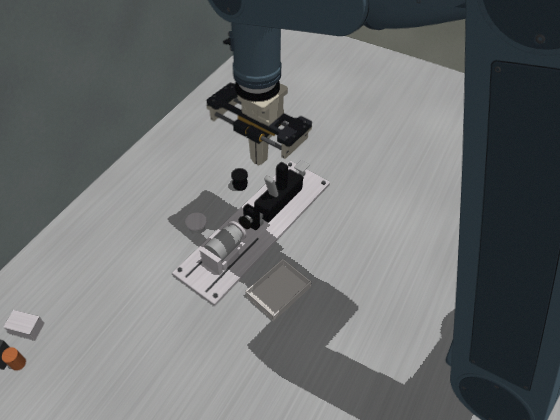

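Run:
```python
import cv2
t=cv2.imread('pics/w1.png')
cv2.imwrite('pics/w1z.png',cv2.resize(t[90:260,215:355],None,fx=3.5*1,fy=3.5,interpolation=cv2.INTER_CUBIC))
```

```text
(no output)
```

View pics/w1z.png

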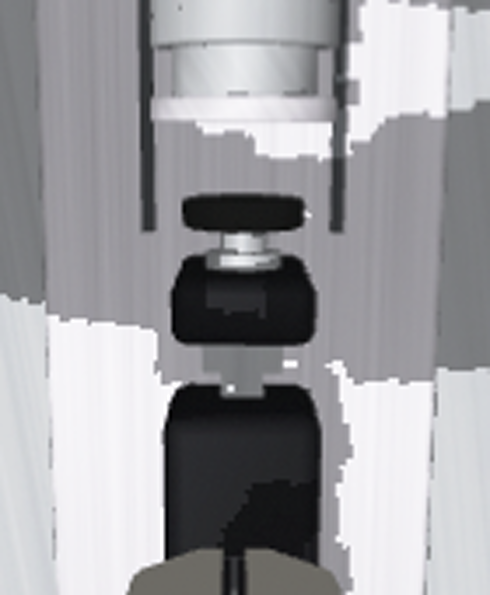

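```bash
cat >> h.py <<'E'
def wray(d,pose,uv,z):
    Kc=np.array([[d['fx'],0,d['cx']],[0,d['fy'],d['cy']],[0,0,1]])
    n=cv2.undistortPoints(np.array([[uv]],float),Kc,d['distortion'])[0,0]
    M=np.array(d['tool_from_camera']);p,r=pose
    o=p+r.apply(M[:3,3]);v=r.apply(M[:3,:3]@np.array([n[0],n[1],1.]))
    return tocl(o+v*(z-o[2])/v[2])
E
python3 - <<'E'
from h import *
s,p,r=cur();d=bot.grab_frame('wrist')
for n,row,z in [('pad front',145.1,.071),('pad front',145.1,.055),('cap face top',124.3,.079),('cap face',124.3,.055),('flange back',117.7,.079),('rim',102.9,.079),('bodyfront',199.5,.058)]:
    print(n,z,(wray(d,(p,r),(284.5,row),z)*1000).round(1))
E
```

```text
pad front 0.071 [  3.9 122.7  71. ]
pad front 0.055 [  4.  121.7  55. ]
cap face top 0.079 [  3.8 140.2  79. ]
cap face 0.055 [  4.  140.2  55. ]
flange back 0.079 [  3.8 145.5  79. ]
rim 0.079 [  3.7 157.3  79. ]
bodyfront 0.058 [ 4.1 71.4 58. ]
```

Request:
apply_moves(
  dr=[
    [0,0,0],
    [0,0,0],
    [0,0,0],
    [0,0,0],
    [0,0,0],
    [0,0,0],
  ],
  xyz=[
    [-4,2,30],
    [-8,2,70],
    [-8,2,99],
    [-8,2,99],
    [-11,2,99],
    [-11,2,99],
  ],
  hand=[0,0,0,0,0,0],
)

```text
time: 2.6
ee_pos: [0.5726, -0.0223, 0.1032]
tcp_rot: [0.001, 0.754, 0.657, 0.001]
ft_force: [0.5, -0.9, 0.6]
finger_gap: 0.0003
```

```bash
python3 -c "
from h import *
st();snap('wrist','w3.png');d=snap('side','s3.png');
im=cv2.imread('pics/s3.png')[140:240,200:340];cv2.imwrite('pics/s3z.png',cv2.resize(im,None,fx=5,fy=5,interpolation=2))"
```

```text
t 2.6 clamp mm [  2.99  56.97 103.24] F clamp [ 0.62 -0.86  0.58] gap 0.0003
```

View pics/s3z.png

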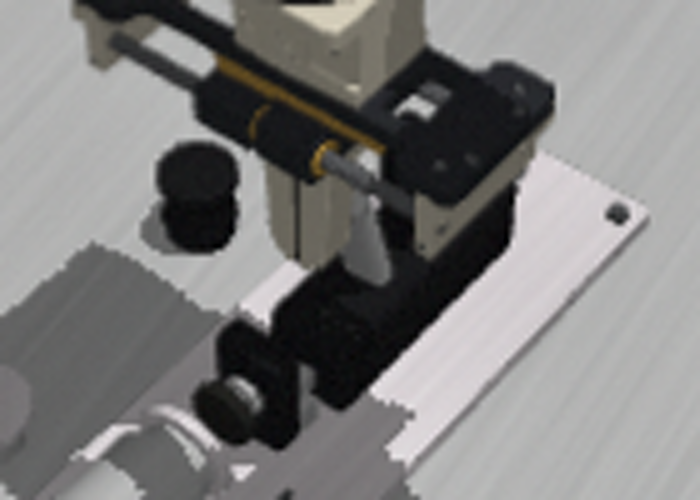

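View pics/w3.png

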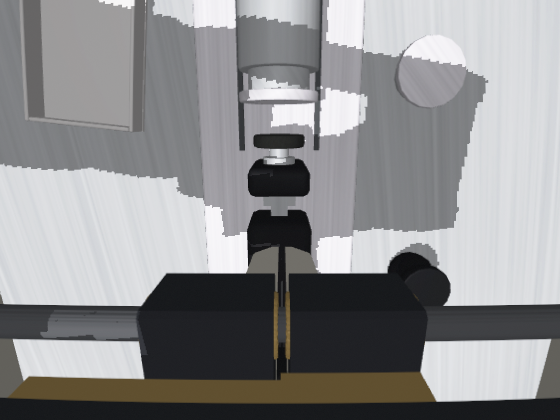

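Request:
apply_moves(
  dr=[
    [0,0,0],
    [0,0,0],
  ],
  xyz=[
    [-2,0,3],
    [-4,0,5],
  ],
  hand=[0,0],
)

```text
time: 2.95
ee_pos: [0.5718, -0.0258, 0.0979]
tcp_rot: [0.001, 0.754, 0.657, 0.001]
ft_force: [0.2, 0.1, -0.5]
finger_gap: 0.0003
```

```bash
python3 -c "
from h import *
st()"
```

```text
t 2.95 clamp mm [ 2.73 53.34 97.92] F clamp [ 0.16  0.12 -0.53] gap 0.0003
```

Request:
apply_moves(
  dr=[
    [0,0,0],
    [0,0,0],
  ],
  xyz=[
    [-1,0,0],
    [-2,0,0],
  ],
  hand=[0,0],
)

```text
time: 3.2
ee_pos: [0.5715, -0.0279, 0.0978]
tcp_rot: [0.001, 0.754, 0.657, 0.001]
ft_force: [0.1, 0.3, 0.5]
finger_gap: 0.0005
```

```bash
python3 -c "
from h import *
st()"
```

```text
t 3.2 clamp mm [ 2.65 51.25 97.79] F clamp [0.05 0.28 0.55] gap 0.0005
```

Request:
apply_moves(
  dr=[
    [0,0,0],
    [0,0,0],
  ],
  xyz=[
    [-1,0,0],
    [-2,0,0],
  ],
  hand=[0,0],
)

```text
time: 3.45
ee_pos: [0.5713, -0.0297, 0.0978]
tcp_rot: [0.001, 0.754, 0.657, 0.001]
ft_force: [0.3, 1.8, 0.6]
finger_gap: 0.0004
```

```bash
python3 -c "
from h import *
st()"
```

```text
t 3.45 clamp mm [ 2.67 49.47 97.8 ] F clamp [0.06 1.8  0.56] gap 0.0004
```

Request:
apply_moves(
  dr=[
    [0,0,0],
    [0,0,0],
    [0,0,0],
    [0,0,0],
    [0,0,0],
    [0,0,0],
  ],
  xyz=[
    [-3,0,0],
    [-6,0,0],
    [-9,0,0],
    [-12,0,0],
    [-15,0,0],
    [-16,0,0],
  ],
  hand=[0,0,0,0,0,0],
)

```text
time: 4.2
ee_pos: [0.5696, -0.0447, 0.0985]
tcp_rot: [0.001, 0.754, 0.657, 0.002]
ft_force: [0.5, 6.3, 4.4]
finger_gap: 0.0003
```

```bash
python3 -c "
from h import *
st()"
```

```text
t 4.2 clamp mm [ 3.08 34.32 98.49] F clamp [-0.39  6.27  4.42] gap 0.0003
```

Request:
apply_moves(
  dr=[
    [0,0,0],
    [0,0,0],
    [0,0,0],
  ],
  xyz=[
    [-2,0,0],
    [-4,0,0],
    [-5,0,0],
  ],
  hand=[0,0,0],
)

```text
time: 4.58
ee_pos: [0.5692, -0.0488, 0.0991]
tcp_rot: [0.0, 0.754, 0.657, 0.003]
ft_force: [0.6, 6.8, 4.5]
finger_gap: 0.0001
```

```bash
python3 -c "
from h import *
st();snap('wrist','w4.png')"
```

```text
t 4.58 clamp mm [ 3.18 30.26 99.07] F clamp [-0.35  6.77  4.53] gap 0.0001
```

View pics/w4.png

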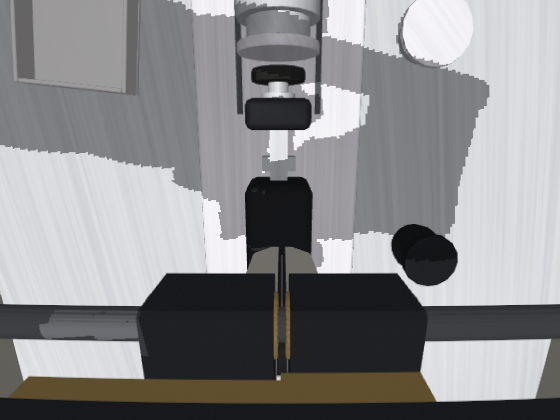

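Request:
apply_moves(
  dr=[
    [0,0,0],
    [0,0,0],
    [0,0,0],
    [0,0,0],
    [0,0,0],
  ],
  xyz=[
    [6,0,0],
    [12,0,0],
    [18,0,0],
    [23,0,1],
    [23,0,1],
  ],
  hand=[0,0,0,0,0],
)

```text
time: 5.25
ee_pos: [0.5724, -0.026, 0.0981]
tcp_rot: [0.001, 0.754, 0.657, 0.003]
ft_force: [-0.3, 0.1, -0.0]
finger_gap: 0.0006
```

```bash
python3 -c "
from h import *
st();snap('wrist','w5.png')"
```

```text
t 5.25 clamp mm [ 3.29 53.25 98.14] F clamp [-0.33  0.07 -0.03] gap 0.0006
```

View pics/w5.png

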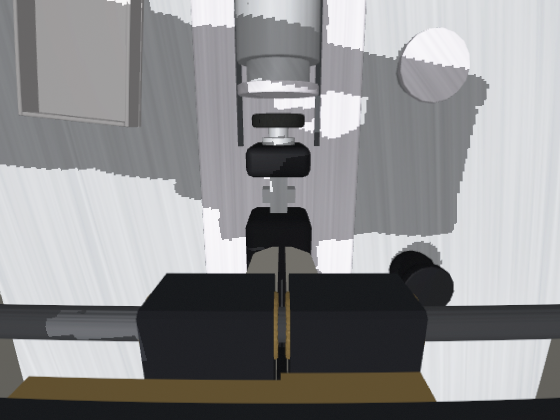

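```bash
cat > m.py <<'E'
from h import *
import sys
s,p,r=cur();d=bot.grab_frame('wrist')
a=list(map(float,sys.argv[1:]))
for row,z in zip(a[::2],a[1::2]): print(row,z,(wray(d,(p,r),(280,row),z/1000)*1000).round(1))
E
python3 - <<'E'
import cv2
t=cv2.imread('pics/w5.png')
cv2.imwrite('pics/w5z.png',cv2.resize(t[40:220,215:345],None,fx=3.3,fy=3.3,interpolation=cv2.INTER_CUBIC))
E
```

```text
(no output)
```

View pics/w5z.png

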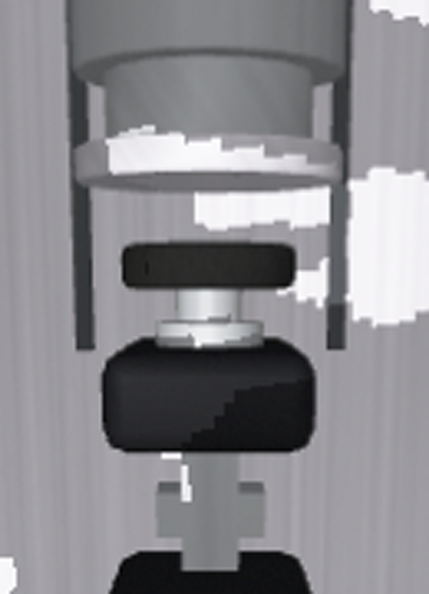

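```bash
python3 m.py 65.8 79 80.9 79 93 79 113.6 71
```

```text
65.8 79.0 [  4.4 154.3  79. ]
80.9 79.0 [  4.4 146.9  79. ]
93.0 79.0 [  4.3 140.9  79. ]
113.6 71.0 [  4.3 130.7  71. ]
```

Request:
apply_moves(
  dr=[
    [0,0,0],
    [0,0,0],
    [0,0,0],
    [0,0,0],
    [0,0,0],
    [0,0,0],
    [0,0,0],
  ],
  xyz=[
    [-4,0,0],
    [-8,0,0],
    [-12,0,0],
    [-15,0,0],
    [-18,0,0],
    [-21,0,0],
    [-23,0,0],
  ],
  hand=[0,0,0,0,0,0,0],
)

```text
time: 6.22
ee_pos: [0.5699, -0.0481, 0.099]
tcp_rot: [0.0, 0.754, 0.657, 0.004]
ft_force: [-0.5, 8.6, 5.7]
finger_gap: 0.0006
```

```bash
python3 -c "
from h import *
st()"
```

```text
t 6.22 clamp mm [ 3.82 31.06 98.97] F clamp [-1.67  8.43  5.67] gap 0.0006
```

Request:
apply_moves(
  dr=[
    [0,0,0],
    [0,0,0],
  ],
  xyz=[
    [-1,0,0],
    [-2,0,0],
  ],
  hand=[0,0],
)

```text
time: 6.48
ee_pos: [0.5698, -0.0484, 0.0991]
tcp_rot: [-0.001, 0.754, 0.656, 0.006]
ft_force: [1.1, 8.7, 1.7]
finger_gap: 0.0008
```

```bash
python3 -c "
from h import *
st();snap('wrist','w6.png')
t=cv2.imread('pics/w6.png')
cv2.imwrite('pics/w6z.png',cv2.resize(t[0:180,215:345],None,fx=3.3,fy=3.3,interpolation=cv2.INTER_CUBIC))"
```

```text
t 6.47 clamp mm [ 3.8  30.74 99.13] F clamp [-0.12  8.73  1.66] gap 0.0008
```

View pics/w6z.png

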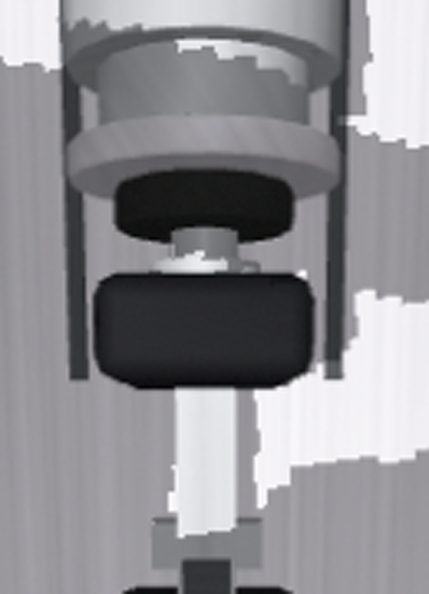

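Request:
apply_moves(
  dr=[
    [0,0,0],
    [0,0,0],
  ],
  xyz=[
    [-3,0,0],
    [-4,0,0],
  ],
  hand=[0,0],
)

```text
time: 6.78
ee_pos: [0.5696, -0.0501, 0.0993]
tcp_rot: [-0.002, 0.755, 0.656, 0.007]
ft_force: [1.1, 9.6, 2.5]
finger_gap: 0.0006
```

```bash
python3 -c "
from h import *
st();go([.003,.03,.098])"
```

```text
t 6.78 clamp mm [ 3.84 28.96 99.35] F clamp [-0.23  9.62  2.48] gap 0.0006
xyz mm [ 1.  -0.9  1.4] dr [ 0.41 -0.78 -0.16]
```

Request:
apply_moves(
  dr=[
    [0,0,0],
    [0,0,0],
  ],
  xyz=[
    [-3,0,0],
    [-4,0,0],
  ],
  hand=[0,0],
)

```text
time: 7.02
ee_pos: [0.5694, -0.0518, 0.0995]
tcp_rot: [-0.003, 0.755, 0.656, 0.009]
ft_force: [2.2, 10.8, 2.7]
finger_gap: 0.0002
```

```bash
python3 -c "
from h import *
st();go([.003,.053,.098])"
```

```text
t 7.03 clamp mm [ 3.85 27.31 99.54] F clamp [ 0.67 10.95  2.69] gap 0.0002
xyz mm [25.7 -0.9  2. ] dr [ 0.43 -1.02 -0.18]
```

Request:
apply_moves(
  dr=[
    [0,0,0],
    [0,0,0],
    [0,-0.5,0],
    [0.4,-1,-0.2],
    [0.4,-1,-0.2],
    [0.4,-1,-0.2],
  ],
  xyz=[
    [6,0,0],
    [12,0,0],
    [18,0,1],
    [26,-1,2],
    [26,-1,2],
    [26,-1,2],
  ],
  hand=[0,0,0,0,0,0],
)

```text
time: 7.78
ee_pos: [0.5722, -0.0261, 0.0981]
tcp_rot: [0.0, 0.753, 0.658, 0.0]
ft_force: [0.2, -1.3, -0.8]
finger_gap: 0.0005
```

```bash
python3 -c "
from h import *
st();go([.003,.053,.098]);snap('wrist','w7.png')
t=cv2.imread('pics/w7.png')
cv2.imwrite('pics/w7z.png',cv2.resize(t[40:220,215:345],None,fx=3.3,fy=3.3,interpolation=cv2.INTER_CUBIC))"
```

```text
t 7.78 clamp mm [ 3.15 53.17 98.13] F clamp [ 0.39 -1.24 -0.8 ] gap 0.0005
xyz mm [-0.2 -0.2  0.1] dr [0.06 0.01 0.04]
```

View pics/w7z.png

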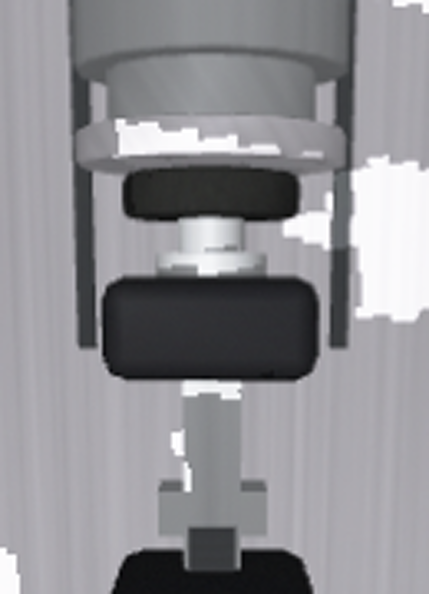

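Request:
apply_moves(
  dr=[
    [0,0,0],
    [0,0,0],
    [0,0,0],
    [0,0,0],
    [0,0,0],
    [0,0,0],
  ],
  xyz=[
    [-4,0,0],
    [-8,0,0],
    [-11,0,0],
    [-13,0,0],
    [-15,0,0],
    [-16,0,0],
  ],
  hand=[0,0,0,0,0,0],
)

```text
time: 8.57
ee_pos: [0.5708, -0.0396, 0.0994]
tcp_rot: [-0.0, 0.754, 0.657, 0.002]
ft_force: [0.7, 11.4, 9.4]
finger_gap: 0.0007
```

```bash
python3 -c "
from h import *
st()"
```

```text
t 8.57 clamp mm [ 3.51 39.57 99.41] F clamp [-0.89 11.41  9.44] gap 0.0007
```

Request:
apply_moves(
  dr=[
    [0,0,0],
    [0,0,0],
  ],
  xyz=[
    [-2,0,0],
    [-4,0,0],
  ],
  hand=[0,0],
)

```text
time: 8.82
ee_pos: [0.5705, -0.0411, 0.0999]
tcp_rot: [-0.002, 0.754, 0.657, 0.004]
ft_force: [0.9, 11.2, 6.7]
finger_gap: 0.0003
```

```bash
python3 -c "
from h import *
st()"
```

```text
t 8.82 clamp mm [ 3.47 38.05 99.86] F clamp [-0.62 11.24  6.73] gap 0.0003
```

Request:
apply_moves(
  dr=[
    [0,0,0],
    [0,0,0],
  ],
  xyz=[
    [-2,0,0],
    [-3,0,0],
  ],
  hand=[0,0],
)

```text
time: 9.07
ee_pos: [0.5704, -0.0417, 0.1001]
tcp_rot: [-0.003, 0.754, 0.657, 0.006]
ft_force: [1.8, 10.5, 2.8]
finger_gap: 0.0004
```

```bash
python3 -c "
from h import *
st();snap('wrist','w8.png')
t=cv2.imread('pics/w8.png')
cv2.imwrite('pics/w8z.png',cv2.resize(t[0:180,215:345],None,fx=3.3,fy=3.3,interpolation=cv2.INTER_CUBIC))"
```

```text
t 9.07 clamp mm [  3.47  37.37 100.13] F clamp [ 0.37 10.69  2.81] gap 0.0004
```

View pics/w8z.png

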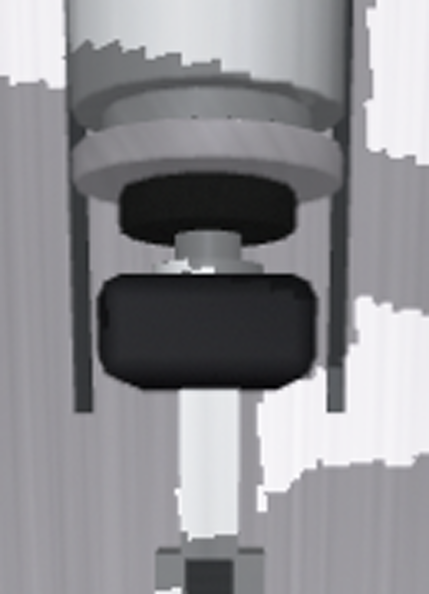

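Request:
apply_moves(
  dr=[
    [0,-0.3,0],
    [0.2,-0.6,0],
  ],
  xyz=[
    [-2,0,0],
    [-4,0,0],
  ],
  hand=[0,0],
)

```text
time: 9.38
ee_pos: [0.5701, -0.0435, 0.1003]
tcp_rot: [-0.002, 0.754, 0.657, 0.002]
ft_force: [2.1, 11.3, 4.0]
finger_gap: 0.0003
```

```bash
python3 -c "
from h import *
st()"
```

```text
t 9.38 clamp mm [  3.39  35.62 100.35] F clamp [ 0.55 11.49  4.02] gap 0.0003
```

Request:
apply_moves(
  dr=[
    [0,-0.3,0],
    [0.2,-0.6,0],
  ],
  xyz=[
    [-2,0,0],
    [-3,0,0],
  ],
  hand=[0,0],
)

```text
time: 9.62
ee_pos: [0.5699, -0.0442, 0.1004]
tcp_rot: [-0.001, 0.754, 0.657, -0.001]
ft_force: [0.9, 11.0, 2.1]
finger_gap: 0.0006
```

```bash
python3 -c "
from h import *
st();snap('wrist','w9.png')
t=cv2.imread('pics/w9.png')
cv2.imwrite('pics/w9z.png',cv2.resize(t[0:180,215:345],None,fx=3.3,fy=3.3,interpolation=cv2.INTER_CUBIC))"
```

```text
t 9.62 clamp mm [  3.3   34.88 100.41] F clamp [-0.63 10.99  2.07] gap 0.0006
```

View pics/w9z.png

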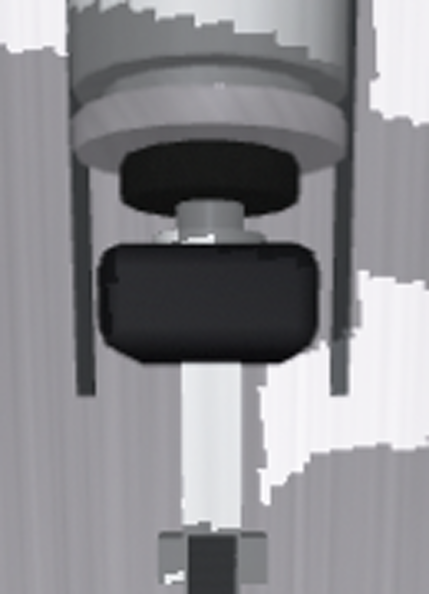

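Cap closing steadily; a narrow spigot band remains.

Request:
apply_moves(
  dr=[
    [0,0,0],
    [0,-0.2,0],
  ],
  xyz=[
    [-2,0,0],
    [-3,0,0],
  ],
  hand=[0,0],
)

```text
time: 9.93
ee_pos: [0.5698, -0.0449, 0.1005]
tcp_rot: [-0.001, 0.754, 0.657, -0.001]
ft_force: [2.0, 11.0, 2.2]
finger_gap: 0.0007
```

```bash
python3 -c "
from h import *
st()"
```

```text
t 9.93 clamp mm [  3.28  34.15 100.51] F clamp [ 0.5  11.13  2.21] gap 0.0007
```

Request:
apply_moves(
  dr=[
    [0,0,0],
    [0,-0.2,0],
  ],
  xyz=[
    [-2,0,0],
    [-3,0,0],
  ],
  hand=[0,0],
)

```text
time: 10.18
ee_pos: [0.5697, -0.0456, 0.1006]
tcp_rot: [-0.001, 0.754, 0.656, -0.001]
ft_force: [2.2, 11.4, 2.3]
finger_gap: 0.0003
```

```bash
python3 -c "
from h import *
st();snap('wrist','w10.png')
t=cv2.imread('pics/w10.png')
cv2.imwrite('pics/w10z.png',cv2.resize(t[0:180,215:345],None,fx=3.3,fy=3.3,interpolation=cv2.INTER_CUBIC))"
```

```text
t 10.18 clamp mm [  3.3   33.41 100.64] F clamp [ 0.58 11.59  2.3 ] gap 0.0003
```

View pics/w10z.png

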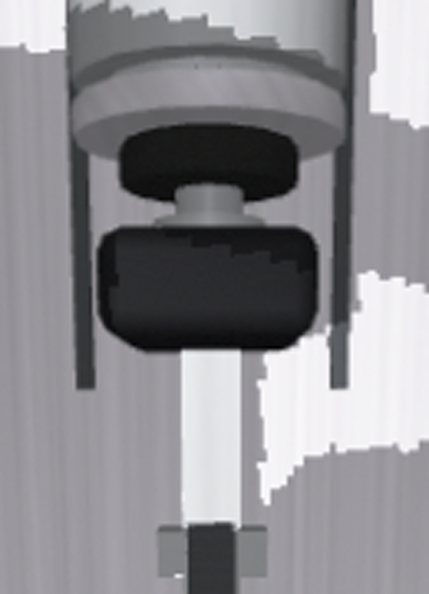

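Request:
apply_moves(
  dr=[
    [0,0,0],
    [0,-0.2,0],
  ],
  xyz=[
    [-2,0,0],
    [-3.5,0,0],
  ],
  hand=[0,0],
)

```text
time: 10.48
ee_pos: [0.5696, -0.0469, 0.1008]
tcp_rot: [-0.001, 0.755, 0.656, -0.0]
ft_force: [1.9, 11.5, 2.4]
finger_gap: 0.0005
```

```bash
python3 -c "
from h import *
st()"
```

```text
t 10.47 clamp mm [  3.32  32.15 100.81] F clamp [ 0.29 11.68  2.39] gap 0.0005
```

Request:
apply_moves(
  dr=[
    [0,0,0],
    [0,-0.2,0],
  ],
  xyz=[
    [-2,0,0],
    [-3.5,0,0],
  ],
  hand=[0,0],
)

```text
time: 10.72
ee_pos: [0.5694, -0.0481, 0.101]
tcp_rot: [-0.001, 0.755, 0.656, 0.0]
ft_force: [2.3, 11.3, 2.3]
finger_gap: 0.0006
```

```bash
python3 -c "
from h import *
st();snap('wrist','w11.png')
t=cv2.imread('pics/w11.png')
cv2.imwrite('pics/w11z.png',cv2.resize(t[0:180,215:345],None,fx=3.3,fy=3.3,interpolation=cv2.INTER_CUBIC))"
```

```text
t 10.72 clamp mm [  3.36  30.98 101.  ] F clamp [ 0.76 11.48  2.31] gap 0.0006
```

View pics/w11z.png

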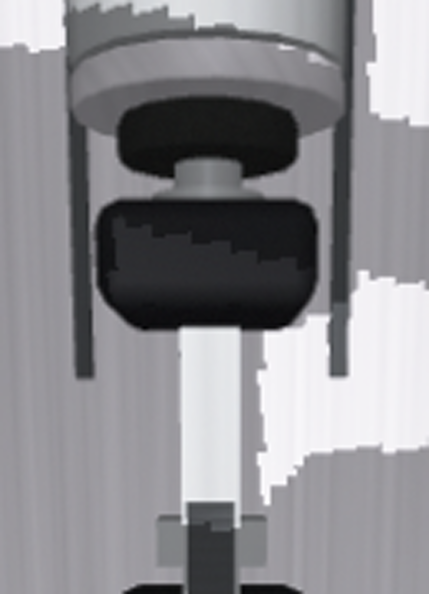

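Request:
apply_moves(
  dr=[
    [0,0,0],
    [0,-0.2,0],
  ],
  xyz=[
    [-2,0,0],
    [-3.5,0,0],
  ],
  hand=[0,0],
)

```text
time: 11.02
ee_pos: [0.5692, -0.0493, 0.1011]
tcp_rot: [-0.001, 0.755, 0.656, 0.0]
ft_force: [1.4, 10.8, 3.2]
finger_gap: 0.0006
```

```bash
python3 -c "
from h import *
st()"
```

```text
t 11.03 clamp mm [  3.35  29.7  101.13] F clamp [-0.09 10.85  3.24] gap 0.0006
```

Request:
apply_moves(
  dr=[
    [0,0,0],
    [0,-0.2,0],
  ],
  xyz=[
    [-2,0,0],
    [-3,0,0],
  ],
  hand=[0,0],
)

```text
time: 11.28
ee_pos: [0.5692, -0.0498, 0.1012]
tcp_rot: [-0.001, 0.755, 0.656, 0.001]
ft_force: [2.8, 11.2, 1.9]
finger_gap: 0.0003
```

```bash
python3 -c "
from h import *
st();snap('wrist','w12.png')
t=cv2.imread('pics/w12.png')
cv2.imwrite('pics/w12z.png',cv2.resize(t[0:180,215:345],None,fx=3.3,fy=3.3,interpolation=cv2.INTER_CUBIC))"
```

```text
t 11.28 clamp mm [  3.35  29.26 101.21] F clamp [ 1.21 11.47  1.94] gap 0.0003
```

View pics/w12z.png

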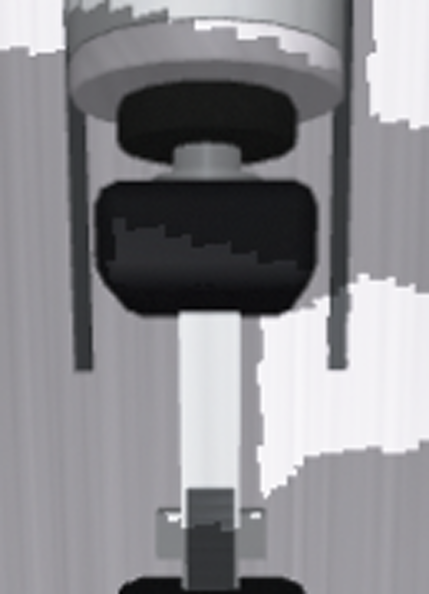

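Request:
apply_moves(
  dr=[
    [0,0,0],
    [0,-0.2,0],
  ],
  xyz=[
    [-2,0,0],
    [-3.5,0,0],
  ],
  hand=[0,0],
)

```text
time: 11.58
ee_pos: [0.5692, -0.0503, 0.1013]
tcp_rot: [-0.002, 0.755, 0.655, 0.002]
ft_force: [2.8, 14.2, 2.0]
finger_gap: -0.0001
```

```bash
python3 -c "
from h import *
st()"
```

```text
t 11.57 clamp mm [  3.38  28.69 101.29] F clamp [ 0.83 14.44  1.98] gap -0.0001
```

Request:
apply_moves(
  dr=[
    [0,0,0],
    [0,-0.2,0],
  ],
  xyz=[
    [-2,0,0],
    [-3,0,0],
  ],
  hand=[0,0],
)

```text
time: 11.82
ee_pos: [0.5691, -0.0503, 0.1013]
tcp_rot: [-0.002, 0.755, 0.655, 0.002]
ft_force: [3.3, 13.8, 0.8]
finger_gap: 0.0
```

```bash
python3 -c "
from h import *
st();snap('wrist','w13.png')
t=cv2.imread('pics/w13.png')
cv2.imwrite('pics/w13z.png',cv2.resize(t[0:180,215:345],None,fx=3.3,fy=3.3,interpolation=cv2.INTER_CUBIC))"
```

```text
t 11.82 clamp mm [  3.35  28.71 101.3 ] F clamp [ 1.36 14.14  0.84] gap 0.0
```

View pics/w13z.png

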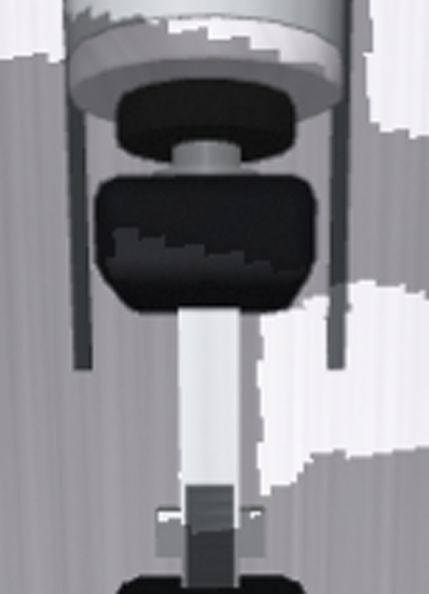

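Request:
apply_moves(
  dr=[
    [0,0,0],
    [0,-0.3,0],
  ],
  xyz=[
    [-3,0,0],
    [-4,0,0],
  ],
  hand=[0,0],
)

```text
time: 12.12
ee_pos: [0.5691, -0.0509, 0.1013]
tcp_rot: [-0.002, 0.756, 0.655, 0.003]
ft_force: [3.3, 15.2, 1.1]
finger_gap: 0.0005
```

```bash
python3 -c "
from h import *
st();snap('wrist','w14.png')
t=cv2.imread('pics/w14.png')
cv2.imwrite('pics/w14z.png',cv2.resize(t[0:180,215:345],None,fx=3.3,fy=3.3,interpolation=cv2.INTER_CUBIC))"
```

```text
t 12.12 clamp mm [  3.37  28.11 101.32] F clamp [ 1.18 15.46  1.13] gap 0.0005
```

View pics/w14z.png

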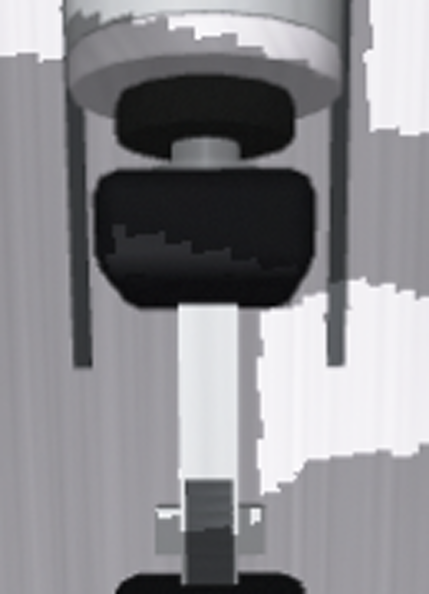

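Request:
apply_moves(
  dr=[
    [0,0,0],
    [0,0,0],
    [0,0,0],
    [0,0,0],
    [0,0,0],
    [0,0,0],
  ],
  xyz=[
    [3,0,0],
    [8,0,0],
    [14,0,0],
    [20,0,2],
    [25,0,3],
    [25,0,3],
  ],
  hand=[0,0,0,0,0,0],
)

```text
time: 12.92
ee_pos: [0.5728, -0.0261, 0.0986]
tcp_rot: [-0.002, 0.755, 0.655, 0.003]
ft_force: [-0.4, -1.1, -0.1]
finger_gap: 0.0008
```

```bash
python3 -c "
from h import *
st();go([.003,.053,.098]);snap('wrist','w15.png')
t=cv2.imread('pics/w15.png')
cv2.imwrite('pics/w15z.png',cv2.resize(t[40:220,215:345],None,fx=3.3,fy=3.3,interpolation=cv2.INTER_CUBIC))"
```

```text
t 12.93 clamp mm [ 3.68 53.23 98.55] F clamp [-0.24 -1.19 -0.14] gap 0.0008
xyz mm [-0.2 -0.7  0.6] dr [ 0.06 -0.35 -0.31]
```

View pics/w15z.png

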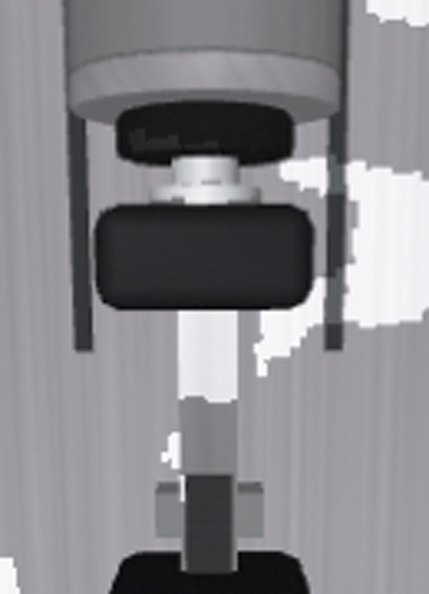

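Run:
```python
from h import *
d=bot.grab_frame('wrist')
def q(w,x,y,z): return R.from_quat([x,y,z,w])
poses={'w5':([.5724,-.026,.0981],q(.001,.754,.657,.003)),'w7':([.5722,-.0261,.0981],q(0,.753,.658,0)),'w14':([.5691,-.0509,.1013],q(-.002,.756,.655,.003)),'w15':([.5728,-.0261,.0986],q(-.002,.755,.655,.003)),'w1':([.5709,-.0086,.1992],q(-.001,.753,.658,0))}
rows={'w1':dict(pad=(145.1,71),jaw=(162.5,83)),'w5':dict(pad=(113.6,71),jaw=(143,83),cap=(80.9,79)),'w7':dict(jaw=(123.9,83),cap=(75.5,79)),'w14':dict(jaw=(51.5,83),cap=(4.2,79)),'w15':dict(jaw=(102.1,83),cap=(55.8,79))}
for k,r in rows.items():
    print(k,{n:(wray(d,(np.array(poses[k][0]),poses[k][1]),(280,a),z/1000)*1000)[1].round(1) for n,(a,z) in r.items()})
```

```text
w1 {'pad': np.float64(124.5), 'jaw': np.float64(110.8)}
w5 {'pad': np.float64(130.8), 'jaw': np.float64(115.4), 'cap': np.float64(147.1)}
w7 {'jaw': np.float64(125.1), 'cap': np.float64(149.5)}
w14 {'jaw': np.float64(136.3), 'cap': np.float64(159.6)}
w15 {'jaw': np.float64(136.3), 'cap': np.float64(159.5)}
```

Request:
apply_moves(
  dr=[
    [0,0,0],
    [0,0,0],
    [0,0,0],
    [0,-0.4,0],
  ],
  xyz=[
    [-3,0,0],
    [-5,0,0],
    [-6,0,0],
    [-7,0,0],
  ],
  hand=[0,0,0,0],
)

```text
time: 13.52
ee_pos: [0.572, -0.0333, 0.0988]
tcp_rot: [0.001, 0.756, 0.655, 0.0]
ft_force: [0.8, 3.0, 2.9]
finger_gap: 0.0004
```

```bash
python3 -c "
from h import *
st()"
```

```text
t 13.53 clamp mm [ 3.9  45.92 98.81] F clamp [0.41 3.12 2.93] gap 0.0004
```

Request:
apply_moves(
  dr=[
    [0,0,0],
    [0,0,0],
  ],
  xyz=[
    [-1,0,0],
    [-1.5,0,0],
  ],
  hand=[0,0],
)

```text
time: 13.78
ee_pos: [0.5719, -0.0339, 0.099]
tcp_rot: [0.001, 0.756, 0.655, 0.001]
ft_force: [1.3, 6.6, 3.7]
finger_gap: 0.0006
```

```bash
python3 -c "
from h import *
st()"
```

```text
t 13.78 clamp mm [ 3.92 45.32 98.96] F clamp [0.41 6.77 3.72] gap 0.0006
```

Request:
apply_moves(
  dr=[
    [0,0,0],
    [0,0,0],
  ],
  xyz=[
    [-1,0,0],
    [-1.8,0,0],
  ],
  hand=[0,0],
)

```text
time: 14.02
ee_pos: [0.5719, -0.0343, 0.0991]
tcp_rot: [-0.0, 0.756, 0.655, 0.002]
ft_force: [0.6, 9.0, 3.0]
finger_gap: 0.0006
```

```bash
python3 -c "
from h import *
st()"
```

```text
t 14.03 clamp mm [ 3.9  44.97 99.1 ] F clamp [-0.63  8.97  2.96] gap 0.0006
```

Request:
apply_moves(
  dr=[
    [0,0,0],
    [0,0,0],
  ],
  xyz=[
    [-1,0,0],
    [-1.8,0,0],
  ],
  hand=[0,0],
)

```text
time: 14.28
ee_pos: [0.5719, -0.0344, 0.0992]
tcp_rot: [-0.001, 0.756, 0.655, 0.003]
ft_force: [2.0, 9.7, 2.3]
finger_gap: 0.0005
```

```bash
python3 -c "
from h import *
st()"
```

```text
t 14.28 clamp mm [ 3.93 44.83 99.16] F clamp [0.67 9.92 2.33] gap 0.0005
```

Request:
apply_moves(
  dr=[
    [0,0,0],
    [0,-0.2,0],
  ],
  xyz=[
    [-1.5,0,0],
    [-2.5,0,0],
  ],
  hand=[0,0],
)

```text
time: 14.52
ee_pos: [0.5718, -0.0348, 0.0992]
tcp_rot: [-0.001, 0.756, 0.655, 0.003]
ft_force: [1.0, 11.0, 2.8]
finger_gap: 0.001
```

```bash
python3 -c "
from h import *
st()"
```

```text
t 14.53 clamp mm [ 3.92 44.5  99.25] F clamp [-0.53 11.01  2.79] gap 0.001
```

Request:
apply_moves(
  dr=[
    [0,0,0],
    [0,-0.2,0],
  ],
  xyz=[
    [-2,0,0],
    [-2.8,0,0],
  ],
  hand=[0,0],
)

```text
time: 14.78
ee_pos: [0.5718, -0.035, 0.0993]
tcp_rot: [-0.001, 0.756, 0.655, 0.003]
ft_force: [2.2, 13.6, 2.5]
finger_gap: 0.0005
```

```bash
python3 -c "
from h import *
st()"
```

```text
t 14.78 clamp mm [ 3.92 44.28 99.34] F clamp [ 0.35 13.73  2.54] gap 0.0005
```

Request:
apply_moves(
  dr=[
    [0,0,0],
    [0,0,0],
    [0,0,0],
    [0,0,0],
    [0,0,0],
    [0,0,0],
  ],
  xyz=[
    [4,0,0],
    [10,0,0],
    [12,0,0],
    [12,0,-30],
    [12,0,-60],
    [12,0,-60],
  ],
  hand=[0,0,0,0,0,0],
)

```text
time: 15.52
ee_pos: [0.5749, -0.0242, 0.1618]
tcp_rot: [0.001, 0.756, 0.655, 0.005]
ft_force: [-0.5, 0.5, -0.3]
finger_gap: 0.0006
```

```bash
python3 -c "
from h import *
st();go([.003,-.095,.16])"
```

```text
t 15.53 clamp mm [  5.57  55.4  161.77] F clamp [-0.54  0.4  -0.31] gap 0.0006
xyz mm [-150.4   -1.6    1. ] dr [ 0.47 -0.28 -0.37]
```

Request:
apply_moves(
  dr=[
    [0,0,0],
    [0.3,-0.2,-0.2],
    [0.5,-0.3,-0.4],
    [0.5,-0.3,-0.4],
    [0.5,-0.3,-0.4],
  ],
  xyz=[
    [-50,-1,1],
    [-100,-2,1],
    [-150,-2,1],
    [-151,-2,1],
    [-151,-2,1],
  ],
  hand=[0,0,0,0,0],
)

```text
time: 16.15
ee_pos: [0.5508, -0.173, 0.1589]
tcp_rot: [-0.001, 0.754, 0.657, -0.001]
ft_force: [0.2, 0.5, -0.3]
finger_gap: 0.0006
```

```bash
python3 -c "
from h import *
st();go([.003,-.095,.07]);snap('wrist','w16.png');snap('side','s16.png')
im=cv2.imread('pics/s16.png')[100:240,200:340];cv2.imwrite('pics/s16z.png',cv2.resize(im,None,fx=4,fy=4,interpolation=2))"
```

```text
t 16.15 clamp mm [  1.91 -95.35 158.87] F clamp [ 0.1   0.55 -0.26] gap 0.0006
xyz mm [ 0.3  1.3 88.9] dr [-0.14 -0.04 -0.03]
```

View pics/s16z.png

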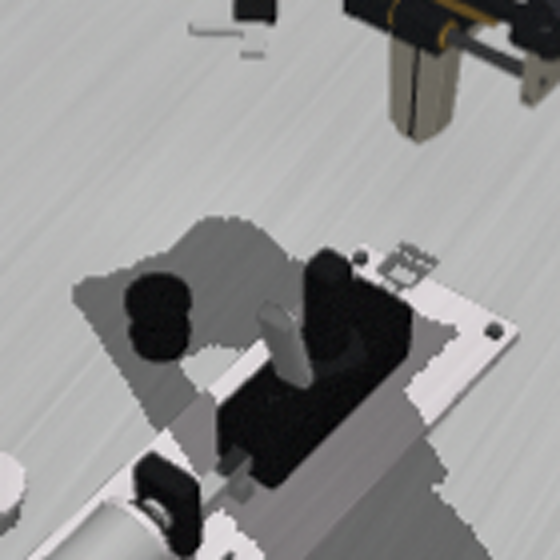

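View pics/w16.png

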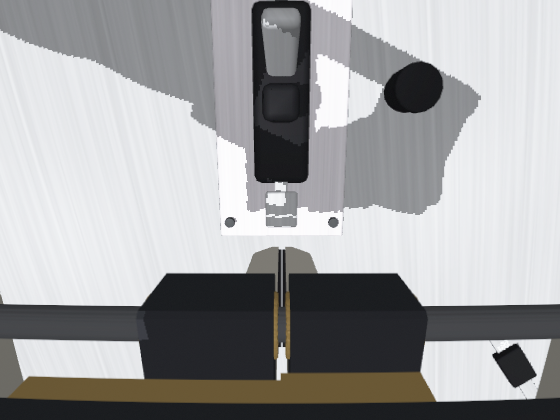

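```bash
python3 m.py 191.5 61 226 61 209 61 183 58
```

```text
191.5 61.0 [  2.5 -75.2  61. ]
226.0 61.0 [   2.6 -104.2   61. ]
209.0 61.0 [  2.5 -89.7  61. ]
183.0 58.0 [  2.5 -68.8  58. ]
```

Request:
apply_moves(
  dr=[
    [0,0,0],
    [0,0,0],
    [0,0,0],
    [0,0,0],
    [0,0,0],
    [0,0,0],
  ],
  xyz=[
    [1,1,35],
    [2,1,70],
    [2,1,88],
    [2,1,93],
    [2,1,97],
    [2,1,100],
  ],
  hand=[0,0,0,0,0,0],
)

```text
time: 17.05
ee_pos: [0.5533, -0.1702, 0.0605]
tcp_rot: [0.0, 0.753, 0.658, -0.0]
ft_force: [-1.6, -0.2, 5.6]
finger_gap: 0.0003
```

```bash
python3 -c "
from h import *
st()"
```

```text
t 17.05 clamp mm [  4.   -92.26  60.5 ] F clamp [-1.56 -0.41  5.56] gap 0.0003
```

Contact at the tab (5.6 N). Press down to the stop.

Request:
apply_moves(
  dr=[
    [0,0,0],
    [0,0,0],
    [0,0,0],
    [0,0,0],
  ],
  xyz=[
    [0,0,2],
    [0,0,4],
    [0,0,6],
    [0,0,8],
  ],
  hand=[0,0,0,0],
)

```text
time: 17.55
ee_pos: [0.5541, -0.1724, 0.0544]
tcp_rot: [0.003, 0.753, 0.658, -0.001]
ft_force: [-7.2, -4.0, 21.6]
finger_gap: 0.0006
```

```bash
python3 -c "
from h import *
st()"
```

```text
t 17.55 clamp mm [  5.05 -94.33  54.42] F clamp [-6.59 -4.99 21.62] gap 0.0006
```

Request:
apply_moves(
  dr=[
    [0,0,0],
    [0,0,0],
  ],
  xyz=[
    [0,0,2],
    [0,0,2.5],
  ],
  hand=[0,0],
)

```text
time: 17.8
ee_pos: [0.5541, -0.1727, 0.0544]
tcp_rot: [0.003, 0.753, 0.658, -0.0]
ft_force: [-7.8, 1.6, 21.1]
finger_gap: 0.0003
```

```bash
python3 -c "
from h import *
st();snap('top','t17.png');snap('side','s17.png')
im=cv2.imread('pics/s17.png')[100:300,180:340];cv2.imwrite('pics/s17z.png',cv2.resize(im,None,fx=3,fy=3,interpolation=2))"
```

```text
t 17.8 clamp mm [  5.11 -94.55  54.37] F clamp [-7.9   0.48 21.11] gap 0.0003
```

View pics/s17z.png

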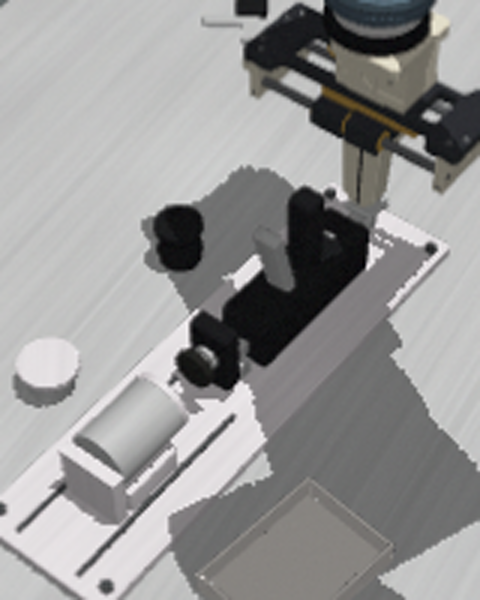

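Request:
apply_moves(
  dr=[
    [0,0,0],
    [0,0,0],
    [0,0,0],
    [0,0,0],
    [0,0,0],
    [0,0,0],
    [0,0,0],
    [0,0,0],
  ],
  xyz=[
    [0,0,2],
    [0,0,2],
    [0,0,2],
    [0,0,2],
    [0,0,2],
    [0,0,2],
    [0,0,2],
    [0,0,2],
  ],
  hand=[0,0,0,0,0,0,0,0],
)

```text
time: 18.9
ee_pos: [0.554, -0.1727, 0.0545]
tcp_rot: [0.004, 0.753, 0.658, -0.0]
ft_force: [-6.7, 1.6, 17.1]
finger_gap: 0.0005
```

Request:
apply_moves(
  dr=[
    [0,0,0],
    [0,0,0],
    [0,0,0],
    [0,0,0],
    [0,0,0],
    [0,0,0],
    [0,0,0],
    [0,0,0],
  ],
  xyz=[
    [0,0,2],
    [0,0,2],
    [0,0,2],
    [0,0,2],
    [0,0,2],
    [0,0,2],
    [0,0,2],
    [0,0,2],
  ],
  hand=[0,0,0,0,0,0,0,0],
)

```text
time: 19.9
ee_pos: [0.5541, -0.1727, 0.0545]
tcp_rot: [0.004, 0.753, 0.658, -0.0]
ft_force: [-6.3, 1.4, 15.8]
finger_gap: 0.0005
```

```bash
python3 -c "
from h import *
st();snap('top','t18.png');snap('side','s18.png')
a=cv2.imread('pics/top0.png')[145:260,160:420];b=cv2.imread('pics/t18.png')[145:260,160:420]
cv2.imwrite('pics/t18z.png',cv2.resize(np.vstack([a,b]),None,fx=2.6,fy=2.6,interpolation=2))"
```

```text
t 19.9 clamp mm [  5.06 -94.56  54.55] F clamp [-6.45  0.55 15.84] gap 0.0005
```

View pics/t18z.png

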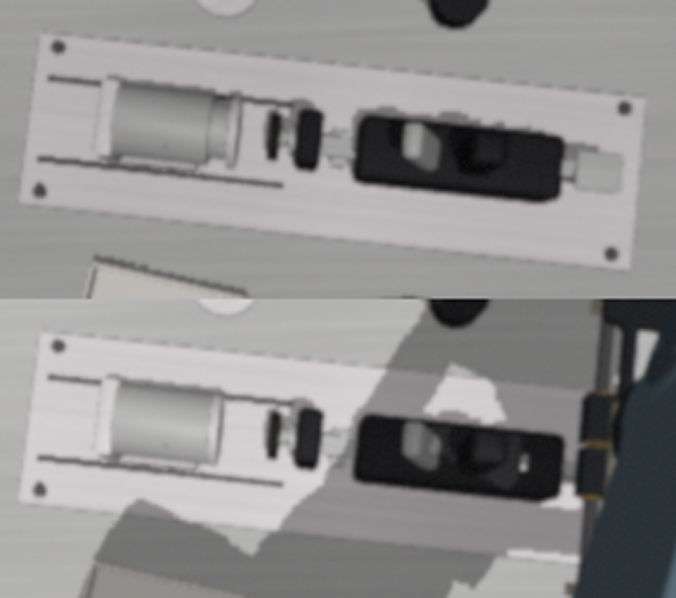

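The jaw is back at its start position (column about 308 in both strips) and the cap is flush. Next I lift off.

Request:
apply_moves(
  dr=[
    [0,0,0],
    [0,0,0],
    [0,0,0],
    [0,0,0],
    [0,0,0],
    [0,0,0],
    [0,0,0],
  ],
  xyz=[
    [0,0,-5],
    [0,0,-30],
    [0,0,-70],
    [0,0,-110],
    [-30,0,-130],
    [-60,0,-130],
    [-60,0,-130],
  ],
  hand=[0,0,0,0,0,0,0],
)

```text
time: 20.88
ee_pos: [0.5453, -0.233, 0.1849]
tcp_rot: [0.004, 0.754, 0.657, 0.0]
ft_force: [0.6, 0.6, 0.3]
finger_gap: 0.0008
```

```bash
python3 -c "
from h import *
st();snap('top','t19.png')
a=cv2.imread('pics/top0.png')[110:310,160:420];b=cv2.imread('pics/t19.png')[110:310,160:420]
cv2.imwrite('pics/t19z.png',cv2.resize(np.hstack([a,b]),None,fx=1.5,fy=1.5,interpolation=2))
cv2.imwrite('pics/t19y.png',cv2.resize(b[40:130],None,fx=3,fy=3,interpolation=2))"
```

```text
t 20.88 clamp mm [   4.6  -155.53  184.85] F clamp [0.51 0.64 0.34] gap 0.0008
```

View pics/t19z.png

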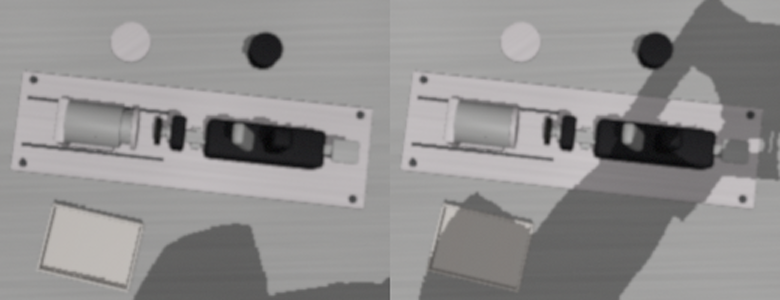

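View pics/t19y.png

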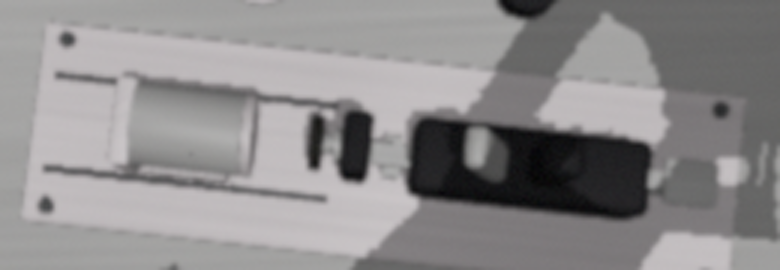

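```bash
python3 -c "
from h import *
st();print(bot.close_job())"
```

```text
t 20.93 clamp mm [   4.28 -154.2   184.45] F clamp [-0.23  0.68 -0.83] gap 0.0011
the job is handed in; nothing more can be done
None
```

The cap is pressed home in its housing, the jaw has run fully back, and I handed the job in at 20.9 s, well inside the 72 s limit.

- **Pumping:** I pushed the trigger with closed fingers for three strokes. The third ended at 15.5 N on the fingers. I estimate 12–16 N of that on the cap, inside the 10–18 N wanted and below the 25 N that crushes it. A short fourth push, up to 13.7 N, barely moved the trigger, so the ratchet appeared to be holding a similar load.
- **Release:** I pressed the tab to its stop at about 54 mm height, with 16–22 N on the fingers. I held it there for about two seconds after the jaw was already seen running back, then lifted clear.
- **Last checks:** In the top camera picture the cap flange lies on the rim with no visible gap. The jaw and trigger are where they started, and the loupe, spare cap and tray have not moved. The arm is clear, with under 1 N on the wrist.
- **Uncertain:** The load on the cap comes only from the wrist force and the pad compression seen in pictures. Those two agreed to within about 3 N. The wrist camera put the clamp body's front 6 mm further forward than the plate fit, and its centreline 4 mm to the side. Contact with the trigger came within about 1 mm of the plate fit along the bar, so I went by that.

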